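# Load the slide-top sample warmer

### The job

Warm the square sample capsules: draw back the warmer's catch, slide its clear cover fully open, move every square capsule from the pocket tray into the warmer's chamber so that all lie on the chamber floor with none on top of another, then slide the cover fully shut, slide the catch fully home again and press the start button all the way down. The round blanks stay in the tray, and everything else on the bench stays where it is.

Things in the scene. Friction and masses are not known exactly. Their poses are not given: they have to be found in the camera images.
- warmer: White bench-top sample warmer, fixed. Origin at bench level under the centre of its chamber; x points away from its front (roughly away from the robot), y to its left. Behind the chamber (x 45 to 155 mm) is a deck at z = 65 mm onto which the cover slides, then a tower 115 mm high (x to 211 mm). Its side panel (y -100 to -178 mm, top at z = 65 mm) carries the catch and the start button.
- chamber_floor (a point): Centre of the steel chamber floor, 25 mm above the bench, same axes as the warmer. The chamber is an open-topped rectangular pit 90 mm (x) by 170 mm (y); its 15 mm thick walls rise 40 mm above this floor.
- cover (a joint): Sliding of the clear cover along the warmer's +x, in m: 0 = shut over the chamber, 0.102 = fully open on the rear deck. It stays where it is left; drags with about 1.5 N. While the catch is home, its tongue holds the cover shut.
- cover_grip (a point): Middle of the cover's black upright grip, moves with the cover: a fin 14 mm thick (warmer x), 70 mm long (warmer y), standing from 12 mm below to 12 mm above this point. The cover is a clear sheet 104 mm (x) by 190 mm (y) and 6 mm thick, its top 12 mm below this point; a steel lug stands near its -y edge.
- bolt (a joint): Sliding of the catch along the warmer's -y, in m: 0 = home (cover locked), 0.026 = fully drawn back (cover free; free from about 0.02). It stays where it is left; drags with about 1.5 N.
- bolt_grip (a point): Middle of the catch's black upright tab, moves with the catch: tab 14 by 14 mm, its top 12 mm above this point, on a steel foot 30 mm (x) by 22 mm (y) whose top is 8 mm below this point; a flat steel tongue runs from it in +y over the cover. The side panel's top is 18 mm below this point.
- start (a joint): Travel of the start button, in m: 0 = up, 0.006 = fully down. Spring return, about 5 N at full travel.
- start_top (a point): Centre of the top of the round start button (28 mm across, black housing), pressed straight down; on the side panel, in front of the catch.
- tray: Grey pocket tray, fixed, 114 mm (x) by 158 mm (y) by 12 mm high. Origin at the centre of its underside. Eight square pockets, 23 mm wide and 5 mm deep, in two rows at x = -26 and +26 mm and y = -57, -19, +19, +57 mm. They hold the capsules and the round blanks in any order; the rest are empty.
- cap0: Square white sample capsule, 18 by 18 mm and 14 mm high with a round flat cap 14 mm across and 3 mm high on top; 12 to 21 g. Origin at the centre of the square body (7 mm above its underside), z towards the cap. Four to six of them are present; None from the start means absent.
- cap1: Square white sample capsule, 18 by 18 mm and 14 mm high with a round flat cap 14 mm across and 3 mm high on top; 12 to 21 g. Origin at the centre of the square body (7 mm above its underside), z towards the cap. Four to six of them are present; None from the start means absent.
- cap2: Square white sample capsule, 18 by 18 mm and 14 mm high with a round flat cap 14 mm across and 3 mm high on top; 12 to 21 g. Origin at the centre of the square body (7 mm above its underside), z towards the cap. Four to six of them are present; None from the start means absent.
- cap3: Square white sample capsule, 18 by 18 mm and 14 mm high with a round flat cap 14 mm across and 3 mm high on top; 12 to 21 g. Origin at the centre of the square body (7 mm above its underside), z towards the cap. Four to six of them are present; None from the start means absent.
- cap4: Square white sample capsule, 18 by 18 mm and 14 mm high with a round flat cap 14 mm across and 3 mm high on top; 12 to 21 g. Origin at the centre of the square body (7 mm above its underside), z towards the cap. Four to six of them are present; None from the start means absent.
- cap5: Square white sample capsule, 18 by 18 mm and 14 mm high with a round flat cap 14 mm across and 3 mm high on top; 12 to 21 g. Origin at the centre of the square body (7 mm above its underside), z towards the cap. Four to six of them are present; None from the start means absent.
- blank0: Round aluminium blank, 18 mm across, 11 mm high, sits in a pocket of the tray; stays in the tray. Origin at the centre of its underside.
- blank1: Round aluminium blank, 18 mm across, 11 mm high, sits in a pocket of the tray; stays in the tray. Origin at the centre of its underside.
- dropper: Dropper bottle, 36 mm across, 100 mm high, stands behind the tray; to be left alone. Origin at the centre of its underside.
- dish: Small shallow glass dish, 60 mm across, 14 mm high, in front of the tray; to be left alone. Origin at the centre of its underside.
- jar: Specimen jar, 48 mm across, 65 mm high, beside the warmer's +y side; to be left alone. Origin at the centre of its underside.
- slidebox: Open wooden slide box, 90 by 120 by 35 mm, at the right of the bench; to be left alone. Origin at the centre of its underside.
Not all that is in view belongs to the job. Leave any red look-alike of the tray alone.

How it is judged:
By the outcome, as a careful person would: the job done as asked, in the order asked, and still so for the second after the job is handed in, with the robot touching nothing.
Of cap0, cap1, cap2, cap3, cap4, cap5 only 4 to 6 are there at a start; the rules pass over those that are not, and their reading is None.
At some moment in a run one of cap0, cap1, cap2, cap3, cap4, cap5 may be knocked a few centimetres aside while the robot is not near it.
Once in a run the grip may slacken for a moment while it holds something.
It also fails if it takes over 200 s, if anything falls off the work surface, if the arm or the gripper's body presses on something with over 40 N, if the wrist force passes 120 N, or if a joint passes its speed limit or range.

### The arm

A 6-joint arm with a two-finger parallel gripper is mounted at the origin on the work surface. World frame = base frame: x ahead of the robot, y to its left, z up, the work surface at z = 0. Lengths are in m, angles in rad, forces in N, time in s.
With the tool pointing down it reaches from about 0.35 to 0.85 m from the base axis. Payload 8.1 kg.
Tool frame: the origin (TCP) lies between the finger pads; the fingertips stand 25 mm ahead of it and the grasp point (between the pads) lies 6 mm ahead of it; z points along the fingers, y is the line along which they close (so a half turn about z gives the same grasp; the last joint's range is limited). The gripper opens to 85 mm and grips with 20 to 120 N. Pads are 22 mm wide; open, the fingers measure 114 mm over their backs; the gripper's body (76 mm by 85 mm) begins 54 mm behind the grasp point. The pads swing forward as they close: fully open they stand 13 mm farther back than shut.
Start: joints at [-1.288, 0.13, 1.488, -0, 1.523, -0.085], TCP at [0.216, -0.56, 0.256] pointing down, gripper open.
Joint ranges: [-2.96, 2.96], [-0.89, 2.26], [0.02, 2.5], [-1.34, 4.48], [0, 2.73], [-2.66, 2.66]. Speed limits (rad/s): [2.39, 2.39, 2.79, 3.14, 3.14, 3.14].

### API

Orientations are given as [roll, pitch, yaw] about the fixed x, y, z axes, in that order (R = Rz(yaw) Ry(pitch) Rx(roll)).
In Python, from station import sense, eyes, sign_off, finder gives the robot as it stands.
- The arm moves only by the shell command python3 -m handwheel 'ROWS' [FORCE]. ROWS is JSON, a list of rows, each a list of 3 entries, a list of its own where there are three numbers: the closure, from -1 (fully open) to 1 (shut), then the shift along the world's x, y, z scaled (see below), then the turn, a rotation vector about the world's x, y, z scaled (see below). In form: [[claw, [dx, dy, dz], [ax, ay, az]], ...]. A call has exactly 8 rows; each row is the pose to reach, as a shift and turn from the pose commanded when the call began; what a row does not reach only later rows make up. The controller multiplies each number of a shift by 500 mm and each number of a turn by 120 degrees. A row lasts 1/10 s, in which the tool goes at most 50 mm and 8.59 degrees, less where a joint would pass 70% of its speed; a pose out of reach is approached as far as the arm can. A call with a number of a shift or a turn outside -1 to 1 is refused whole. A call with a gripper value outside its range is refused whole. The fingers move at their own pace and stop on an object; FORCE is the grip in N (left out, the last holds). Time passes only in rows, so rows that repeat a pose let the fingers close, or fill a call up. It gives the time, the measured TCP pose, the force, the opening and the grip force at its end, in the units of the state.
- sense(): the state, without advancing time (a new reading comes with each control period).
- eyes.capture(name): name is "scene" or "side" or "wrist"; returns (picture, depth): 480x640x3 uint8, red, green, blue; 480x640 float32, m along the optical axis (not along the pixel's ray), 0 where there is no reading.
- eyes.calibration(name): a dict with "K" (3x3 intrinsics, pixels), "view" (4x4, takes a point from world to camera coordinates). Camera axes: x right, y down, z forward; pixel columns grow to the right and rows downward; lengths in m; the calibration is good to about 2 mm. A picture is of the moment at which its call begins: read the wrist's pose just before it. calibration takes no time and is no camera call; for the wrist camera it gives the pose at the moment of the call.
- sign_off(): hands the job in; it is judged then, once.
Trained networks look in the newest picture that a camera, given by its name, has taken for a name from the list of things; names that differ only in an ending like _2 or _b are one class to them, and where a whole thing is asked for, a point or a joint stands for the part that bears it (a point fixed in the world has none). Each returns a list of dicts, best first, with "p" (0 to 1); they miss things now and then, are a little off and sometimes report something else, mostly with a low value. They report only what shows in the picture. A call takes as long as a camera call. They do not tell look-alikes from the thing itself.
- finder.search_frame(camera, thing): "xyz" ([x, y, z] in m, in world coordinates, good to about 4 mm: the middle of the surface that is visible of it).
- finder.trace(camera, thing): "mask" (480x640 bool, what is visible of it).
- finder.pinpoint(camera, thing): "xyz" ([x, y, z] in m, in world coordinates, good to about 4 mm: a listed point, or the origin of a listed thing).
The state is a dict: "clock": time; "joint_pos": joint angles; "qd": joint speeds; "joint_efforts": joint torques, N m; "ee_pos": TCP position; "orientation": TCP orientation; "contact_force": force on the tool from outside, world axes, zero at the start; "torque": the same for the moment, N m; "finger_gap": opening from 0.0 (shut) to 1.0 (fully open); "grip_force": force on a finger pad.
Only numpy, scipy, OpenCV 4.12 (cv2) and the standard library are available. Lean on these libraries where they do the work, as an engineer would, in place of code of your own. Each camera call takes 0.05 s, during which the arm holds its last target. There are 200 camera calls.

## Working session

There is one attempt and no reset: what is moved stays moved. The work goes in short steps, Python scripts to look and compute and a shell command to move; the robot and the scene stay as the last step left them, time stands still between calls to the robot, and variables do not carry over. Pictures are saved under pics/ and viewed, at most 14 in all, crops included, and the job is handed in when it is done.

```bash
mkdir -p pics; ls; cat > h.py <<'E'
import numpy as np, cv2
from station import sense, eyes, sign_off, finder
def px(cam,p):
    c=eyes.calibration(cam); K=np.array(c["K"]);V=np.array(c["view"])
    q=V[:3,:3]@np.array(p)+V[:3,3]; q=K@q; return (q[:2]/q[2]).round(0)
def world(cam,depth,u,v):
    c=eyes.calibration(cam); K=np.array(c["K"]);V=np.array(c["view"])
    u=np.asarray(u);v=np.asarray(v);d=depth[v,u]
    P=np.stack([(u-K[0,2])/K[0,0]*d,(v-K[1,2])/K[1,1]*d,d],-1)
    return (P-V[:3,3])@V[:3,:3]
def save(n,img,box=None,s=1):
    if box: img=img[box[1]:box[3],box[0]:box[2]]
    if s!=1: img=cv2.resize(img,None,fx=s,fy=s,interpolation=cv2.INTER_CUBIC)
    cv2.imwrite("pics/"+n,img[:,:,::-1])
E
python3 - <<'E'
from h import *
s=sense();print(s["clock"],s["ee_pos"],s["orientation"],s["finger_gap"])
for c in("scene","side"):
    im,d=eyes.capture(c);save(c+"0.png",im);np.save(c+"0.npy",d)
    for n in("warmer","chamber_floor","cover_grip","bolt_grip","start_top","tray","cap0","blank0","dropper","dish","jar"):
        for r in finder.pinpoint(c,n)[:8]:
            if r["p"]>.2: print(c,n,round(r["p"],2),np.round(r["xyz"],4),px(c,r["xyz"]))
print(sense()["clock"])
E
```

```text
pics
0.0 [ 0.21559567 -0.55938262  0.25523582] [-3.13973849e+00 -1.42070155e-04  3.67775507e-01] 0.9980395004455431
scene warmer 0.58 [ 0.5366 -0.2045 -0.0026] [255. 248.]
scene chamber_floor 0.73 [ 0.535  -0.2011  0.0241] [255. 243.]
scene chamber_floor 0.25 [0.5292 0.2591 0.0118] [400. 310.]
scene cover_grip 0.96 [ 0.5385 -0.2024  0.0835] [252. 234.]
scene bolt_grip 0.64 [ 0.5707 -0.335   0.0859] [206. 223.]
scene start_top 0.51 [0.4813 0.2523 0.005 ] [404. 296.]
scene start_top 0.41 [ 0.5111 -0.3375  0.0863] [217. 208.]
scene tray 0.83 [2.731e-01 3.281e-01 1.000e-04] [455. 250.]
scene tray 0.75 [ 5.081e-01  2.005e-01 -1.000e-04] [383. 297.]
scene tray 0.74 [ 0.3545 -0.03   -0.0021] [334. 224.]
scene tray 0.7 [0.4631 0.4496 0.0033] [474. 321.]
scene cap0 0.65 [ 6.116e-01  1.400e-01 -6.000e-04] [348. 318.]
scene cap0 0.6 [0.542  0.1475 0.0138] [362. 297.]
scene cap0 0.53 [0.4896 0.1428 0.0163] [368. 281.]
scene cap0 0.48 [0.527  0.2591 0.0142] [401. 309.]
scene cap0 0.45 [0.5359 0.1858 0.0194] [375. 300.]
scene cap0 0.41 [0.4845 0.1809 0.0107] [381. 286.]
scene cap0 0.37 [0.5362 0.2
[... 1331 characters left out ...]
08 0.0167] [260. 298.]
side cap0 0.64 [0.4851 0.1778 0.0146] [251. 309.]
side cap0 0.54 [0.5263 0.2543 0.0168] [213. 322.]
side cap0 0.54 [0.5397 0.1494 0.012 ] [241. 293.]
side cap0 0.49 [0.5305 0.2204 0.0144] [223. 312.]
side cap0 0.4 [0.5384 0.1844 0.0142] [231. 301.]
side blank0 0.64 [0.4812 0.2178 0.0108] [241. 322.]
side blank0 0.59 [0.4763 0.2538 0.0051] [232. 336.]
side dropper 0.57 [6.154e-01 1.343e-01 6.000e-04] [221. 280.]
side dish 0.65 [ 0.3998  0.1668 -0.0016] [286. 328.]
side dish 0.44 [ 0.5303 -0.2023  0.0817] [327. 199.]
side jar 0.92 [ 0.594  -0.0485  0.0009] [274. 244.]
side jar 0.34 [ 0.5398 -0.539   0.001 ] [379. 172.]
side jar 0.26 [0.5427 0.1463 0.0122] [241. 291.]
1.2
```

View pics/scene0.png

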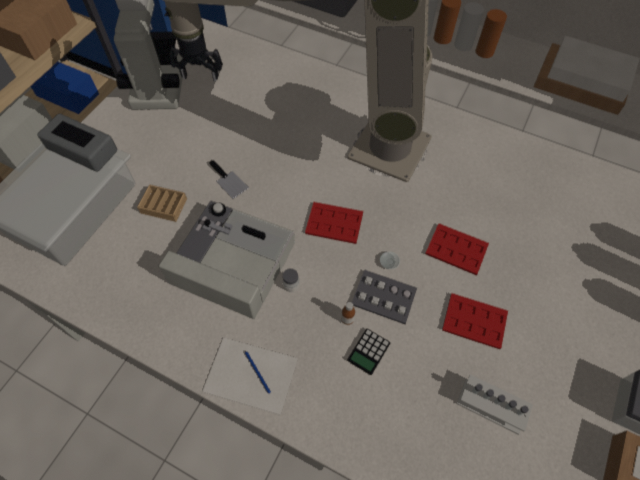

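```bash
python3 - <<'E'
from h import *
im=cv2.imread("pics/scene0.png")[:,:,::-1]
save("crop1.png",im,(190,170,450,350),3)
E
```

```text
(no output)
```

View pics/crop1.png

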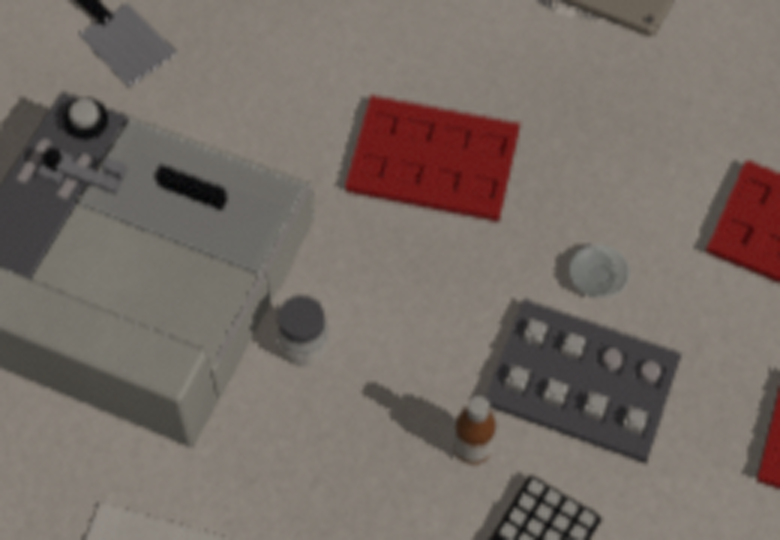

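The grey tray at (385,297) has 6 square capsules: (368,281), (381,286) in its front row, and (362,297), (375,300), (388,306), (401,309) in its back row. The round blanks sit at (392,291) and (405,295). The red trays at (334,224), (457,250) and (475,321) are empty look-alikes. The warmer is at (230,255), with its cover, catch and button as described. Next I'll move above the warmer for a close look.

```bash
python3 -m handwheel '[[0,[0,0,0.15],[0,0,0]],[0,[0.1,0.1,0.2],[0,0,0.07]],[0,[0.2,0.2,0.2],[0,0,0.14]],[0,[0.3,0.3,0.2],[0,0,0.21]],[0,[0.4,0.4,0.2],[0,0,0.28]],[0,[0.45,0.44,0.2],[0,0,0.35]],[0,[0.5,0.48,0.2],[0,0,0.42]],[0,[0.54,0.52,0.2],[0,0,0.49]]]' 40; python3 -m handwheel '[[0,[0,0,0],[0,0,0.085]],[0,[0,0,0],[0,0,0.085]],[0,[0,0,0],[0,0,0.085]],[0,[0,0,0],[0,0,0.085]],[0,[0,0,0],[0,0,0.085]],[0,[0,0,0],[0,0,0.085]],[0,[0,0,0],[0,0,0.085]],[0,[0,0,0],[0,0,0.085]]]'
python3 - <<'E'
from h import *
s=sense();print(s["ee_pos"],s["orientation"],s["finger_gap"],s["joint_pos"])
c="wrist"
im,d=eyes.capture(c);save(c+"1.png",im);np.save(c+"1.npy",d)
cal=eyes.calibration(c);np.savez("w1.npz",K=cal["K"],V=cal["view"])
for n in("warmer","chamber_floor","cover_grip","bolt_grip","start_top"):
    for r in finder.pinpoint(c,n)[:3]:
        if r["p"]>.3: print(c,n,round(r["p"],2),np.round(r["xyz"],4),px(c,r["xyz"]))
E
```

```text
clock: 2.0
ee_pos: [0.4611, -0.3225, 0.3562]
orientation: [3.141, 0.0, 1.4]
contact_force: [0.7, -0.2, -0.9]
finger_gap: 0.5
grip_force: 0.0
clock: 2.8
ee_pos: [0.4596, -0.3243, 0.3558]
orientation: [3.142, 0.0, 1.571]
contact_force: [0.9, -1.3, 0.1]
finger_gap: 0.503
grip_force: 0.0
[ 0.45962812 -0.32429367  0.35576035] [3.14154128e+00 1.85389538e-05 1.57111747e+00] 0.5028588419366913 [-7.05602935e-01  9.23438890e-03  1.43566305e+00  1.93730799e-05
  1.69664409e+00 -7.05921643e-01]
wrist warmer 0.92 [ 0.5319 -0.205  -0.0017] [386.  87.]
wrist bolt_grip 0.97 [ 0.5662 -0.3367  0.0847] [427. 216.]
wrist start_top 0.63 [ 0.5044 -0.3421  0.09  ] [367. 223.]
```

View pics/wrist1.png

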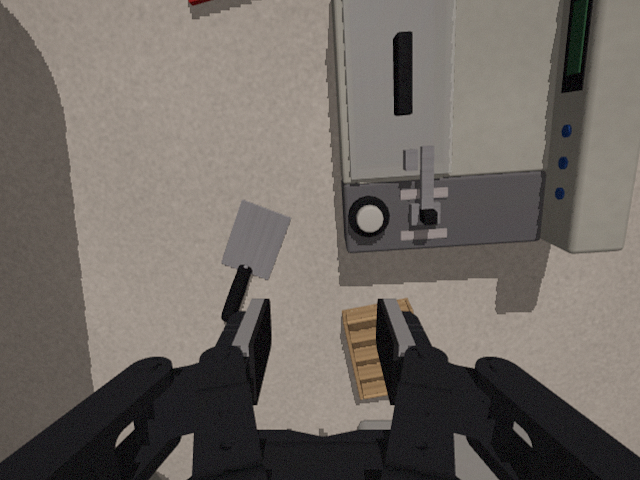

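The wrist view shows the start button at (369,218), the catch tab at (428,216), the cover fin at (403,73) and the tongue at (427,175). The warmer is turned only slightly. Now I'll measure these precisely from depth.

```bash
python3 - <<'E'
from h import *
im=cv2.imread("pics/wrist1.png"); d=np.load("wrist1.npy")
z=np.load("w1.npz");K,V=z["K"],z["V"]
v,u=np.mgrid[:480,:640]
P=np.stack([(u-K[0,2])/K[0,0]*d,(v-K[1,2])/K[1,1]*d,d],-1);P=(P-V[:3,3])@V[:3,:3]
g=im.max(2); Z=P[...,2]
print("cam",-V[:3,:3].T@V[:3,3])
def rep(n,m):
    p=P[m]; r=cv2.minAreaRect((p[:,:2]*1000).astype(np.float32)); print(n,m.sum(),"c",np.round(r[0],1),"size",np.round(r[1],1),"ang",round(r[2],2),"z",np.percentile(p[:,2],[5,50,95]).round(4), "mean",p[:,:2].mean(0).round(4))
def box(a,b,c,e): m=np.zeros((480,640),bool);m[b:e,a:c]=1;return m
rep("fin",box(380,20,425,125)&(Z>0.088))
rep("tab",box(415,195,445,230)&(Z>0.088))
rep("btn",box(345,190,393,240)&(Z>0.078))
rep("btnwhite",box(345,190,393,240)&(Z>0.078)&(g>100))
rep("panel",box(335,160,550,260)&(abs(Z-0.065)<0.003)&(g<110))
rep("tongue",box(420,145,434,200)&(Z>0.073))
rep("lug",box(402,145,418,172)&(Z>0.074))
for uv in((427,212),(369,218),(403,73),(427,160),(410,160),(440,212),(500,215),(380,160)): print(uv,P[uv[1],uv[0]].round(4))
E
```

```text
cam [ 0.45974182 -0.25022642  0.4717089 ]
fin 1375 c [ 516.4 -223.9] size [111.9  55.5] ang 51.29 z [0.0911 0.0932 0.0947] mean [ 0.5318 -0.2028]
tab 208 c [ 519.9 -292.7] size [ 17.5 146.3] ang 47.98 z [0.0895 0.093  0.0947] mean [ 0.5667 -0.335 ]
btn 572 c [ 492.4 -298.6] size [ 27.1 113.5] ang 20.62 z [0.0821 0.085  0.0866] mean [ 0.5069 -0.3375]
btnwhite 560 c [ 484.3 -302.4] size [ 26.4 114.4] ang 32.29 z [0.0823 0.085  0.0866] mean [ 0.5072 -0.3383]
panel 10280 c [ 591.2 -327.5] size [216.7  96.9] ang 3.72 z [0.0622 0.0633 0.0648] mean [ 0.6045 -0.3352]
tongue 719 c [ 528.2 -268.1] size [ 48.6 133. ] ang 55.25 z [0.0762 0.0793 0.0807] mean [ 0.5637 -0.2928]
lug 296 c [ 506.  -271.3] size [21.9 99.3] ang 77.96 z [0.076  0.0833 0.0847] mean [ 0.5458 -0.2796]
(427, 212) [ 0.5631 -0.3301  0.0954]
(369, 218) [ 0.5068 -0.3386  0.0853]
(403, 73) [ 0.5317 -0.2026  0.0938]
(427, 160) [ 0.5633 -0.2807  0.0793]
(410, 160) [ 0.5451 -0.2803  0.0849]
(440, 212) [ 0.5829 -0.3349  0.073 ]
(500, 215) [ 0.6518 -0.3405  0.062 ]
(380, 160) [ 0.5176 -0.2814  0.0711]
```

```bash
python3 -m handwheel '[[0,[0.05,-0.005,-0.08],[0,0,0.031]],[0,[0.1,-0.01,-0.16],[0,0,0.031]],[0,[0.15,-0.016,-0.24],[0,0,0.031]],[0,[0.2,-0.022,-0.3],[0,0,0.031]],[0,[0.214,-0.022,-0.36],[0,0,0.031]],[0,[0.214,-0.022,-0.42],[0,0,0.031]],[0,[0.214,-0.022,-0.42],[0,0,0.031]],[0,[0.214,-0.022,-0.42],[0,0,0.031]]]' 40
python3 - <<'E'
from h import *
s=sense();print(s["ee_pos"],s["orientation"])
im,d=eyes.capture("wrist");save("wrist2.png",im)
E
```

```text
clock: 3.9
ee_pos: [0.5665, -0.3348, 0.1456]
orientation: [-3.14, -0.001, 1.637]
contact_force: [1.2, -0.5, 1.2]
finger_gap: 0.499
grip_force: 0.0
[ 0.56647109 -0.33476292  0.14563798] [-3.14035988e+00 -9.62481307e-04  1.63704892e+00]
```

View pics/wrist2.png

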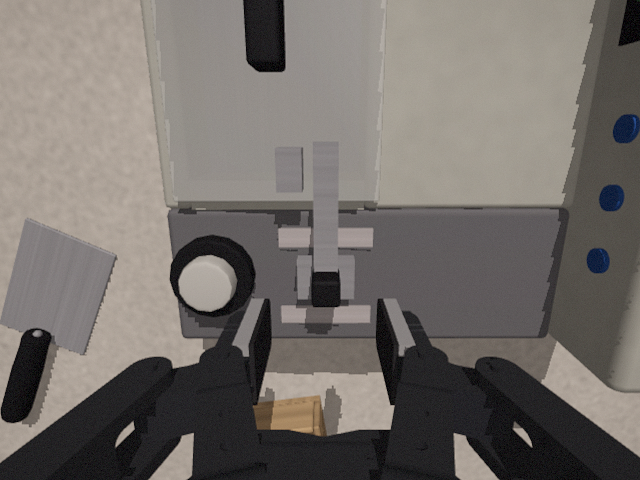

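The view is aligned: the tab at (326,290) is midway between the fingers and the panel is level. I'll descend, grip and draw the catch.

```bash
python3 -m handwheel '[[0,[0,0,-0.04],[0,0,0]],[0,[0,0,-0.08],[0,0,0]],[0,[0,0,-0.08],[0,0,0]],[1,[0,0,-0.08],[0,0,0]],[1,[0,0,-0.08],[0,0,0]],[1,[0,0,-0.08],[0,0,0]],[1,[0,0,-0.08],[0,0,0]],[1,[0,0,-0.08],[0,0,0]]]' 40
python3 -m handwheel '[[1,[0.001,-0.015,0],[0,0,0]],[1,[0.002,-0.03,0],[0,0,0]],[1,[0.003,-0.045,0],[0,0,0]],[1,[0.004,-0.054,0],[0,0,0]],[1,[0.004,-0.054,0],[0,0,0]],[1,[0.004,-0.054,0],[0,0,0]],[1,[0.004,-0.054,0],[0,0,0]],[1,[0.004,-0.054,0],[0,0,0]]]' 40
```

```text
clock: 4.75
ee_pos: [0.5676, -0.3361, 0.1087]
orientation: [3.139, 0.002, 1.637]
contact_force: [-4.0, 0.6, 6.6]
finger_gap: 0.148
grip_force: 40.4
clock: 5.55
ee_pos: [0.5694, -0.3616, 0.1086]
orientation: [3.14, -0.0, 1.637]
contact_force: [-5.6, 6.9, 9.8]
finger_gap: 0.148
grip_force: 40.8
```

```bash
python3 -m handwheel '[[0,[0,0,0],[0,0,0]],[0,[0,0,0],[0,0,0]],[0,[0,0,0.05],[0,0,0]],[0,[0,0,0.12],[0,0,0]],[0,[-0.02,0.08,0.12],[0,0,0]],[0,[-0.04,0.16,0.12],[0,0,0]],[0,[-0.06,0.24,0.12],[0,0,0]],[0,[-0.0735,0.318,0.12],[0,0,0]]]' 40
python3 - <<'E'
from h import *
s=sense();print(s["ee_pos"],s["orientation"])
im,d=eyes.capture("wrist");save("wrist3.png",im)
eyes.capture("scene")
for n in("bolt_grip","cover_grip"):print([ (round(r["p"],2),np.round(r["xyz"],4)) for r in finder.pinpoint("scene",n)[:2]])
E
```

```text
clock: 6.35
ee_pos: [0.5316, -0.2019, 0.1663]
orientation: [3.141, 0.001, 1.636]
contact_force: [0.4, 0.8, -0.1]
finger_gap: 0.5
grip_force: 0.0
[ 0.53164461 -0.20193581  0.16626881] [3.14060118e+00 5.50190882e-04 1.63638278e+00]
[(0.6, array([ 0.5686, -0.3632,  0.0849]))]
[(0.7, array([0.4815, 0.1793, 0.014 ])), (0.67, array([ 0.5348, -0.2018,  0.0844]))]
```

View pics/wrist3.png

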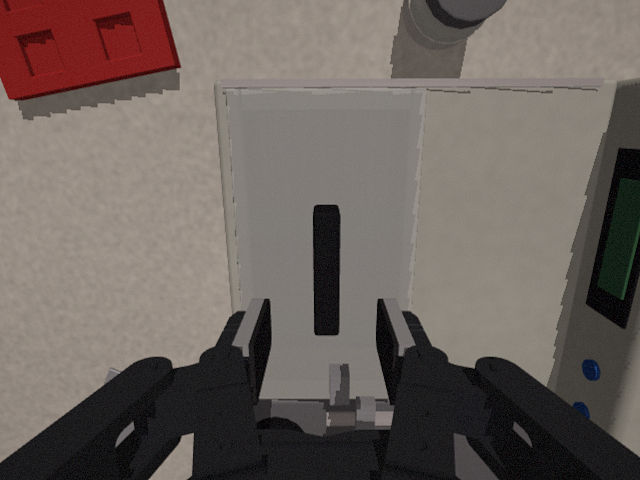

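The fin at (326,270) is centred between the fingers and the catch is drawn. I'll grip the fin and slide the cover.

```bash
python3 -m handwheel '[[0,[0,0,-0.06],[0,0,0]],[0,[0,0,-0.115],[0,0,0]],[0,[0,0,-0.115],[0,0,0]],[1,[0,0,-0.115],[0,0,0]],[1,[0,0,-0.115],[0,0,0]],[1,[0,0,-0.115],[0,0,0]],[1,[0,0,-0.115],[0,0,0]],[1,[0,0,-0.115],[0,0,0]]]' 40
python3 -m handwheel '[[1,[0.035,0.0023,0],[0,0,0]],[1,[0.07,0.0046,0],[0,0,0]],[1,[0.105,0.0068,0],[0,0,0]],[1,[0.14,0.0091,0],[0,0,0]],[1,[0.175,0.0114,0],[0,0,0]],[1,[0.206,0.0134,0],[0,0,0]],[1,[0.206,0.0134,0],[0,0,0]],[1,[0.206,0.0134,0],[0,0,0]]]' 40
```

```text
clock: 7.35
ee_pos: [0.5334, -0.2041, 0.1102]
orientation: [3.138, 0.002, 1.637]
contact_force: [1.7, -4.1, 6.9]
finger_gap: 0.152
grip_force: 43.3
clock: 8.15
ee_pos: [0.6353, -0.1972, 0.1103]
orientation: [3.142, 0.001, 1.637]
contact_force: [-6.0, -2.6, 10.5]
finger_gap: 0.148
grip_force: 44.4
```

```bash
python3 -m handwheel '[[0,[0,0,0],[0,0,0]],[0,[0,0,0],[0,0,0]],[0,[0,0,0.1],[0,0,0]],[0,[-0.04,0,0.2],[0,0,0]],[0,[-0.1,0,0.3],[0,0,0]],[0,[-0.2,0.03,0.3],[0,0,0]],[0,[-0.22,0.1,0.3],[0,0,0]],[0,[-0.244,0.2,0.3],[0,0,0]]]' 40
python3 -m handwheel '[[0,[0,0.1,0.02],[0,0,0.012]],[0,[0,0.2,0.04],[0,0,0.012]],[0,[0,0.3,0.06],[0,0,0.012]],[0,[0,0.4,0.06],[0,0,0.012]],[0,[0,0.47,0.06],[0,0,0.012]],[0,[0,0.47,0.06],[0,0,0.012]],[0,[0,0.47,0.06],[0,0,0.012]],[0,[0,0.47,0.06],[0,0,0.012]]]' 40
cat > tray.py <<'E'
from h import *
s=sense();print(s["clock"],s["ee_pos"].round(4) if hasattr(s["ee_pos"],"round") else s["ee_pos"],s["orientation"])
im,d=eyes.capture("wrist");save("wrist_t.png",im);np.save("t.npy",d)
for n in("tray","cap0","blank0"):
    for r in finder.pinpoint("wrist",n):
        if r["p"]>.3: print(n,round(r["p"],2),np.round(r["xyz"],4),px("wrist",r["xyz"]))
v,u=np.mgrid[:480,:640]; P=world("wrist",d,u,v); Z=P[...,2]
m=((Z>.0185)&(Z<.032)&(im.min(2)>100)).astype(np.uint8)
n,l,st,ce=cv2.connectedComponentsWithStats(m)
for i in range(1,n):
    if 80<st[i,4]<4000:
        p=P[l==i]; top=p[p[:,2]>np.percentile(p[:,2],50)]; print("blob",st[i,4],ce[i].round(),np.median(top,0).round(4), "mean",p.mean(0).round(4))
E
python3 tray.py; python3 - <<'E'
from h import *
im,d=eyes.capture("scene");save("scene4.png",im,(150,180,330,330),4)
v,u=np.mgrid[:480,:640]; P=world("scene",d,u,v);Z=P[...,2]
m=(abs(Z-.025)<.006)&(P[...,0]>.45)&(P[...,0]<.62)&(P[...,1]>-.32)&(P[...,1]<-.09)
p=P[m];print(m.sum(),cv2.minAreaRect((p[:,:2]*1000).astype(np.float32)),px("scene",p.mean(0)))
for n in("bolt_grip","cover_grip","chamber_floor"):print([ (round(r["p"],2),np.round(r["xyz"],4)) for r in finder.pinpoint("scene",n)[:2]])
E
```

```text
clock: 8.95
ee_pos: [0.5121, -0.0981, 0.2591]
orientation: [3.14, 0.001, 1.634]
contact_force: [1.9, 0.9, -0.6]
finger_gap: 0.498
grip_force: 0.0
clock: 9.75
ee_pos: [0.5133, 0.1367, 0.2879]
orientation: [-3.141, 0.0, 1.662]
contact_force: [0.1, 0.3, 0.3]
finger_gap: 0.499
grip_force: 0.0
9.75 [0.5133 0.1367 0.2879] [-3.14100434e+00  3.60100718e-04  1.66182891e+00]
tray 0.95 [0.5092 0.2045 0.0008] [325. 134.]
tray 0.95 [ 0.3562 -0.0308  0.0015] [177. 330.]
cap0 0.88 [0.5302 0.2586 0.0171] [353.  76.]
cap0 0.75 [0.5338 0.2174 0.0143] [352. 122.]
cap0 0.73 [0.5378 0.1833 0.0172] [352. 159.]
cap0 0.68 [0.4892 0.1388 0.0185] [299. 199.]
cap0 0.67 [0.5434 0.1484 0.013 ] [353. 194.]
cap0 0.58 [0.4898 0.1783 0.014 ] [303. 159.]
blank0 0.62 [0.4733 0.2579 0.0053] [293.  72.]
blank0 0.6 [0.482  0.2169 0.0098] [298. 118.]
blob 353 [353.  74.] [0.5295 0.2594 0.0226] mean [0.5298 0.2598 0.0212]
blob 318 [352. 117.] [0.5328 0.2212 0.0226] mean [0.5329 0.2219 0.0212]
blob 309 [300. 159.] [0.4868 0.1788 0.0226] mean [0.4871 0.1795 0.0212]
blob 304 [353. 159.] [0.538  0.1837 0.0225] mean [0.5381 0.1839 0.0212]
blob 291 [301. 197.] [0.4902 0.1415 0.0226] mean [0.4906 0.1418 0.0212]
blob 279 [352. 197.] [0.5416 0.1461 0.0226] mean [0.5412 0.1465 0.0212]
blob 89 [418. 199.] [0.6053 0.1512 0.0287] mean [0.6072 0.1508 0.0253]
blob 149 [368. 360.] [ 0.5799 -0.0337  0.0285] mean [ 0.5802 -0.035   0.0256]
blob 707 [311. 406.] [ 0.5209 -0.1038  0.029 ] mean [ 0.5204 -0.1038  0.0255]
1199 ((548.4346923828125, -194.52247619628906), (155.45863342285156, 188.95677185058594), 4.299447059631348) [256. 240.]
[(0.64, array([ 0.5687, -0.3613,  0.0851]))]
[(0.95, array([ 0.6374, -0.1912,  0.083 ]))]
[(0.58, array([ 0.5346, -0.2022,  0.0247])), (0.28, array([ 0.5986, -0.0475,  0.0012]))]
```

View pics/wrist_t.png

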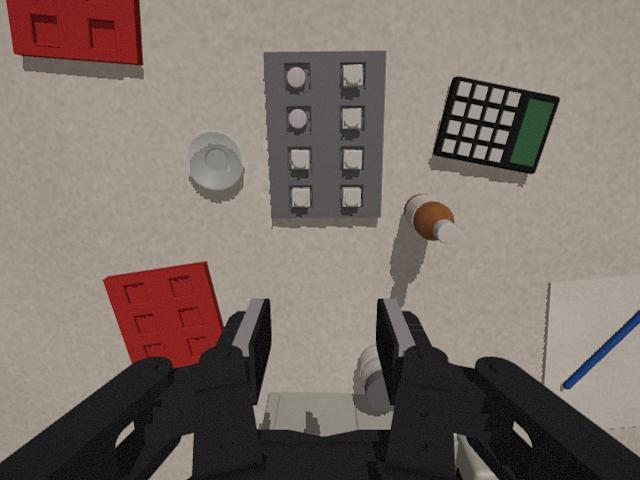

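View pics/scene4.png

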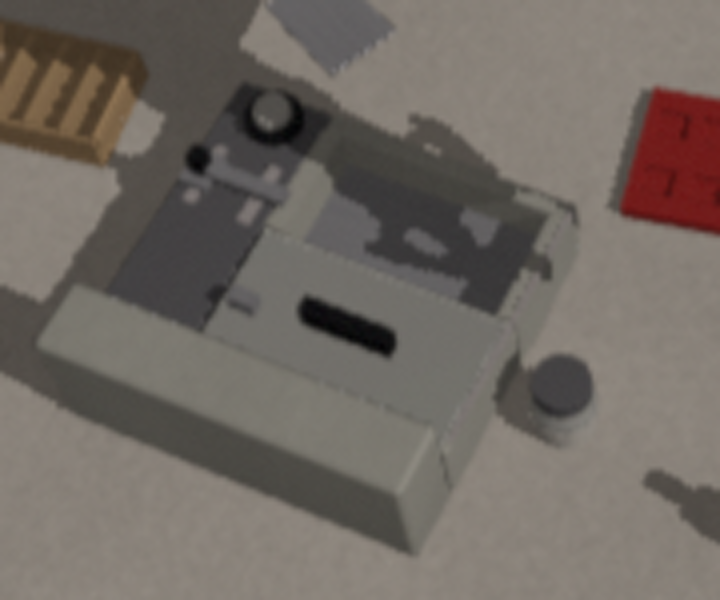

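The cover is fully open and the pit is empty. The wrist view shows the tray with 6 capsules at (300,197), (300,159), (352,197), (352,159), (352,117), (353,74), and the blanks at (297,76), (298,118). The blob centres match the 38/52 mm pocket pitch and the roughly 24 mm cap height. First pick is cap A at (0.490,0.1415).

```bash
python3 -m handwheel '[[0.1,[-0.046,0.01,-0.1],[0,0,0.007]],[0.1,[-0.046,0.01,-0.2],[0,0,0.007]],[0.1,[-0.046,0.01,-0.3],[0,0,0.007]],[0.1,[-0.046,0.01,-0.38],[0,0,0.007]],[0.1,[-0.046,0.01,-0.44],[0,0,0.007]],[0.1,[-0.046,0.01,-0.48],[0,0,0.007]],[0.1,[-0.046,0.01,-0.5],[0,0,0.007]],[0.1,[-0.046,0.01,-0.5],[0,0,0.007]]]' 40
python3 -m handwheel '[[1,[0,0,0],[0,0,0]],[1,[0,0,0],[0,0,0]],[1,[0,0,0],[0,0,0]],[1,[0,0,0],[0,0,0]],[1,[0,0,0.05],[0,0,0]],[1,[0,0,0.12],[0,0,0]],[1,[0,0,0.2],[0,0,0]],[1,[0,0,0.2],[0,0,0]]]' 40
python3 - <<'E'
from h import *
im,d=eyes.capture("wrist");save("wrist_g.png",im)
E
```

```text
clock: 10.95
ee_pos: [0.4902, 0.1421, 0.0377]
orientation: [-3.141, 0.0, 1.677]
contact_force: [0.1, 0.3, 1.2]
finger_gap: 0.45
grip_force: 0.0
clock: 11.75
ee_pos: [0.4943, 0.143, 0.1448]
orientation: [3.131, -0.001, 1.677]
contact_force: [0.5, 0.4, -0.2]
finger_gap: 0.19
grip_force: 39.1
```

View pics/wrist_g.png

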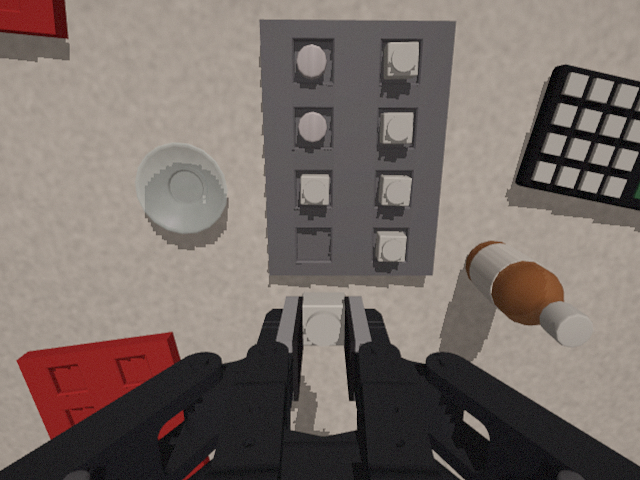

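Capsule A is held squarely at (322,325). Taking it to slot 1.

```bash
python3 -m handwheel '[[1,[0.01,-0.1,0.02],[0,0,0]],[1,[0.02,-0.2,0.03],[0,0,0]],[1,[0.03,-0.3,0.03],[0,0,0]],[1,[0.04,-0.4,0.03],[0,0,0]],[1,[0.06,-0.5,0.03],[0,0,0]],[1,[0.08,-0.6,0.03],[0,0,0]],[1,[0.098,-0.7,0.03],[0,0,0]],[1,[0.098,-0.8,0.03],[0,0,0]]]' 40
python3 -m handwheel '[[1,[0,-0.017,0],[0,0,-0.015]],[1,[0,-0.017,0],[0,0,-0.015]],[1,[0,-0.017,-0.08],[0,0,-0.015]],[1,[0,-0.017,-0.15],[0,0,-0.015]],[1,[0,-0.017,-0.191],[0,0,-0.015]],[1,[0,-0.017,-0.191],[0,0,-0.015]],[1,[0,-0.017,-0.191],[0,0,-0.015]],[1,[0,-0.017,-0.191],[0,0,-0.015]]]' 40
```

```text
clock: 12.6
ee_pos: [0.539, -0.2544, 0.1516]
orientation: [-3.14, -0.001, 1.677]
contact_force: [0.9, 0.3, 0.1]
finger_gap: 0.191
grip_force: 39.2
clock: 13.4
ee_pos: [0.5396, -0.2601, 0.058]
orientation: [3.141, -0.0, 1.647]
contact_force: [-0.1, -0.2, 0.4]
finger_gap: 0.19
grip_force: 44.8
```

```bash
python3 -m handwheel '[[0.1,[0,0,0],[0,0,0]],[0.1,[0,0,0],[0,0,0]],[0.1,[0,0,0.09],[0,0,0]],[0.1,[0,0,0.19],[0,0,0]],[0.1,[0,0.1,0.23],[0,0,0]],[0.1,[-0.02,0.2,0.23],[0,0,0]],[0.1,[-0.04,0.3,0.23],[0,0,0]],[0.1,[-0.07,0.39,0.23],[0,0,0]]]' 40
python3 - <<'E'
from h import *
im,d=eyes.capture("wrist");save("wrist_c.png",im)
for r in finder.pinpoint("wrist","cap0"):
    if r["p"]>.3: print(round(r["p"],2),np.round(r["xyz"],4),px("wrist",r["xyz"]))
print(sense()["ee_pos"])
E
python3 -m handwheel '[[0.1,[-0.03,0.09,0],[0,0,0.015]],[0.1,[-0.036,0.18,0],[0,0,0.015]],[0.1,[-0.036,0.27,0],[0,0,0.015]],[0.1,[-0.036,0.36,0],[0,0,0.015]],[0.1,[-0.036,0.45,0],[0,0,0.015]],[0.1,[-0.036,0.45,0],[0,0,0.015]],[0.1,[-0.036,0.45,0],[0,0,0.015]],[0.1,[-0.036,0.45,0],[0,0,0.015]]]' 40
python3 tray.py
```

```text
clock: 14.2
ee_pos: [0.5052, -0.0675, 0.1737]
orientation: [3.14, 0.0, 1.645]
contact_force: [1.8, 0.1, -0.3]
finger_gap: 0.453
grip_force: 0.0
[ 0.50363613 -0.06404742  0.17272012]
clock: 15.1
ee_pos: [0.4874, 0.155, 0.1728]
orientation: [3.141, 0.0, 1.676]
contact_force: [-0.4, -0.7, -0.5]
finger_gap: 0.448
grip_force: 0.0
15.1 [0.4874 0.155  0.1728] [3.14142290e+00 4.90154598e-04 1.67627812e+00]
tray 0.67 [0.5119 0.2007 0.0008] [362. 171.]
cap0 0.96 [0.4865 0.179  0.0183] [325. 201.]
cap0 0.79 [0.5288 0.2597 0.0156] [402.  86.]
cap0 0.64 [0.5312 0.2174 0.0175] [396. 152.]
cap0 0.63 [0.5434 0.1478 0.0148] [397. 249.]
cap0 0.55 [0.5389 0.1793 0.0146] [397. 207.]
blank0 0.94 [0.4744 0.2574 0.0081] [320.  82.]
blank0 0.67 [0.4813 0.2176 0.0112] [324. 144.]
blob 632 [405.  85.] [0.5292 0.2594 0.0224] mean [0.5293 0.2603 0.0212]
blob 601 [399. 145.] [0.5327 0.2215 0.0223] mean [0.532  0.2224 0.0211]
blob 558 [325. 201.] [0.4864 0.1791 0.0223] mean [0.4864 0.1796 0.021 ]
blob 557 [398. 202.] [0.5375 0.1837 0.0224] mean [0.5373 0.1843 0.021 ]
blob 496 [394. 253.] [0.5409 0.1461 0.0223] mean [0.5405 0.147  0.021 ]
blob 286 [487. 258.] [0.6061 0.1523 0.0289] mean [0.6071 0.1511 0.0254]
```

```bash
python3 -m handwheel '[[0.1,[-0.002,0.048,-0.05],[0,0,0]],[0.1,[-0.002,0.048,-0.12],[0,0,0]],[0.1,[-0.002,0.048,-0.19],[0,0,0]],[0.1,[-0.002,0.048,-0.24],[0,0,0]],[0.1,[-0.002,0.048,-0.27],[0,0,0]],[0.1,[-0.002,0.048,-0.27],[0,0,0]],[1,[-0.002,0.048,-0.27],[0,0,0]],[1,[-0.002,0.048,-0.27],[0,0,0]]]' 40
python3 -m handwheel '[[1,[0,0,0],[0,0,0]],[1,[0,0,0],[0,0,0]],[1,[0,0,0.08],[0,0,0]],[1,[0,0,0.16],[0,0,0]],[1,[0,-0.05,0.23],[0,0,0]],[1,[0,-0.14,0.23],[0,0,0]],[1,[0.01,-0.24,0.23],[0,0,0]],[1,[0.02,-0.34,0.23],[0,0,0]]]' 40
python3 -m handwheel '[[1,[0.02,-0.1,0],[0,0,-0.015]],[1,[0.04,-0.2,0],[0,0,-0.015]],[1,[0.06,-0.3,0],[0,0,-0.015]],[1,[0.08,-0.4,0],[0,0,-0.015]],[1,[0.08,-0.45,0],[0,0,-0.015]],[1,[0.08,-0.45,0],[0,0,-0.015]],[1,[0.08,-0.45,0],[0,0,-0.015]],[1,[0.08,-0.45,0],[0,0,-0.015]]]' 40
```

```text
clock: 16.1
ee_pos: [0.4871, 0.1797, 0.0386]
orientation: [3.14, -0.0, 1.676]
contact_force: [0.8, 0.2, 0.2]
finger_gap: 0.197
grip_force: 39.0
clock: 16.9
ee_pos: [0.4961, 0.0092, 0.1533]
orientation: [3.14, 0.0, 1.678]
contact_force: [1.8, 0.2, -0.4]
finger_gap: 0.192
grip_force: 39.2
clock: 17.7
ee_pos: [0.5359, -0.2134, 0.1524]
orientation: [-3.141, -0.001, 1.646]
contact_force: [0.1, 0.7, 0.0]
finger_gap: 0.191
grip_force: 39.2
```

```bash
python3 -m handwheel '[[1,[0.002,-0.043,0],[0,0,0]],[1,[0.002,-0.043,-0.06],[0,0,0]],[1,[0.002,-0.043,-0.12],[0,0,0]],[1,[0.002,-0.043,-0.17],[0,0,0]],[1,[0.002,-0.043,-0.19],[0,0,0]],[1,[0.002,-0.043,-0.19],[0,0,0]],[1,[0.002,-0.043,-0.19],[0,0,0]],[0.1,[0.002,-0.043,-0.19],[0,0,0]]]' 40
python3 -m handwheel '[[0.1,[0,0,0],[0,0,0]],[0.1,[0,0,0],[0,0,0]],[0.1,[0,0,0.09],[0,0,0]],[0.1,[0,0,0.19],[0,0,0]],[0.1,[0,0.1,0.23],[0,0,0]],[0.1,[0,0.2,0.23],[0,0,0]],[0.1,[0,0.3,0.23],[0,0,0]],[0.1,[0,0.39,0.23],[0,0,0]]]' 40
python3 -m handwheel '[[0.1,[0,0.09,0],[0,0,0.015]],[0.1,[0,0.18,0],[0,0,0.015]],[0.1,[0,0.27,0],[0,0,0.015]],[0.1,[0,0.36,0],[0,0,0.015]],[0.1,[0,0.41,0],[0,0,0.015]],[0.1,[0,0.41,0],[0,0,0.015]],[0.1,[0,0.41,0],[0,0,0.015]],[0.1,[0,0.41,0],[0,0,0.015]]]' 40
python3 tray.py
python3 - <<'E'
from h import *
im,d=eyes.capture("scene");save("scene5.png",im,(190,190,310,290),6)
E
```

```text
clock: 18.5
ee_pos: [0.5379, -0.2358, 0.0588]
orientation: [3.14, 0.001, 1.646]
contact_force: [0.5, -0.5, 0.7]
finger_gap: 0.351
grip_force: 0.0
clock: 19.3
ee_pos: [0.5371, -0.0395, 0.1735]
orientation: [3.14, 0.0, 1.645]
contact_force: [1.0, 1.1, -0.1]
finger_gap: 0.446
grip_force: 0.0
clock: 20.1
ee_pos: [0.5372, 0.163, 0.1727]
orientation: [-3.142, 0.0, 1.676]
contact_force: [-0.1, -0.8, -0.0]
finger_gap: 0.447
grip_force: 0.0
20.1 [0.5372 0.163  0.1727] [-3.14151599e+00  4.31255515e-04  1.67609245e+00]
tray 0.69 [ 5.108e-01  2.013e-01 -2.000e-04] [293. 174.]
cap0 0.95 [0.5426 0.1455 0.0152] [328. 256.]
cap0 0.81 [0.5276 0.2595 0.013 ] [324.  92.]
cap0 0.66 [0.5285 0.2188 0.0133] [319. 154.]
cap0 0.62 [0.5396 0.1803 0.0118] [329. 209.]
blob 661 [327.  90.] [0.529  0.2596 0.0224] mean [0.5297 0.2602 0.0212]
blob 617 [326. 150.] [0.5326 0.2218 0.0225] mean [0.5327 0.2225 0.0211]
blob 571 [327. 206.] [0.5379 0.1839 0.0224] mean [0.5378 0.1847 0.0211]
blob 511 [326. 256.] [0.5411 0.1467 0.0225] mean [0.5409 0.1474 0.021 ]
blob 274 [420. 262.] [0.6078 0.1531 0.0286] mean [0.609  0.1517 0.0253]
```

View pics/scene5.png

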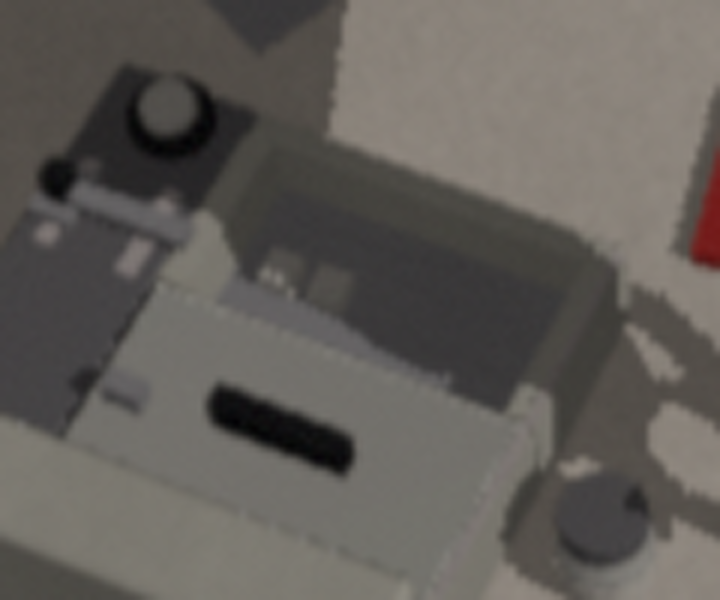

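Two capsules are in the chamber at crop (283,268) and (330,288). Third capsule: C at (0.538,0.184).

```bash
python3 -m handwheel '[[0.2,[0.002,0.042,-0.05],[0,0,0]],[0.2,[0.002,0.042,-0.12],[0,0,0]],[0.2,[0.002,0.042,-0.19],[0,0,0]],[0.2,[0.002,0.042,-0.24],[0,0,0]],[0.2,[0.002,0.042,-0.27],[0,0,0]],[0.2,[0.002,0.042,-0.27],[0,0,0]],[1,[0.002,0.042,-0.27],[0,0,0]],[1,[0.002,0.042,-0.27],[0,0,0]]]' 40
python3 -m handwheel '[[1,[0,0,0],[0,0,0]],[1,[0,0,0],[0,0,0]],[1,[0,0,0.08],[0,0,0]],[1,[0,0,0.16],[0,0,0]],[1,[0,-0.05,0.23],[0,0,0]],[1,[0,-0.14,0.23],[0,0,0]],[1,[0,-0.24,0.23],[0,0,0]],[1,[0,-0.34,0.23],[0,0,0]]]' 40
python3 -m handwheel '[[1,[0,-0.1,0],[0,0,-0.015]],[1,[0,-0.2,0],[0,0,-0.015]],[1,[-0.004,-0.3,0],[0,0,-0.015]],[1,[-0.004,-0.4,0],[0,0,-0.015]],[1,[-0.004,-0.44,0],[0,0,-0.015]],[1,[-0.004,-0.44,0],[0,0,-0.015]],[1,[-0.004,-0.44,0],[0,0,-0.015]],[1,[-0.004,-0.44,0],[0,0,-0.015]]]' 40
```

```text
clock: 21.15
ee_pos: [0.539, 0.1849, 0.0386]
orientation: [3.14, -0.0, 1.676]
contact_force: [0.2, -0.3, 0.4]
finger_gap: 0.19
grip_force: 39.4
clock: 21.95
ee_pos: [0.5379, 0.0137, 0.1531]
orientation: [3.141, 0.0, 1.678]
contact_force: [1.2, -0.5, -0.4]
finger_gap: 0.193
grip_force: 39.5
clock: 22.75
ee_pos: [0.5361, -0.2039, 0.1524]
orientation: [-3.141, -0.001, 1.646]
contact_force: [0.4, 0.1, 1.0]
finger_gap: 0.195
grip_force: 39.5
```

```bash
python3 -m handwheel '[[1,[0,-0.012,0],[0,0,0]],[1,[0,-0.012,-0.06],[0,0,0]],[1,[0,-0.012,-0.12],[0,0,0]],[1,[0,-0.012,-0.17],[0,0,0]],[1,[0,-0.012,-0.19],[0,0,0]],[1,[0,-0.012,-0.19],[0,0,0]],[1,[0,-0.012,-0.19],[0,0,0]],[0.2,[0,-0.012,-0.19],[0,0,0]]]' 40
python3 -m handwheel '[[0.2,[0,0,0],[0,0,0]],[0.2,[0,0,0],[0,0,0]],[0.2,[0,0,0.09],[0,0,0]],[0.2,[0,0,0.19],[0,0,0]],[0.2,[0,0.1,0.23],[0,0,0]],[0.2,[0,0.2,0.23],[0,0,0]],[0.2,[0,0.3,0.23],[0,0,0]],[0.2,[0,0.39,0.23],[0,0,0]]]' 40
python3 -m handwheel '[[0.2,[0,0.09,0],[0,0,0.015]],[0.2,[0.005,0.18,0],[0,0,0.015]],[0.2,[0.01,0.28,0],[0,0,0.015]],[0.2,[0.01,0.28,0],[0,0,0.015]],[0.2,[0.01,0.28,0],[0,0,0.015]],[0.2,[0.01,0.28,0],[0,0,0.015]],[0.2,[0.01,0.28,0],[0,0,0.015]],[0.2,[0.01,0.28,0],[0,0,0.015]]]' 40
python3 tray.py
```

```text
clock: 23.55
ee_pos: [0.5368, -0.2111, 0.0586]
orientation: [3.14, 0.001, 1.646]
contact_force: [-0.1, 0.3, 0.4]
finger_gap: 0.351
grip_force: 0.0
clock: 24.35
ee_pos: [0.5361, -0.0144, 0.1735]
orientation: [3.14, 0.0, 1.645]
contact_force: [1.8, -0.4, -0.7]
finger_gap: 0.4
grip_force: 0.0
clock: 25.15
ee_pos: [0.5413, 0.1227, 0.1728]
orientation: [3.142, 0.0, 1.675]
contact_force: [0.2, -0.3, -0.6]
finger_gap: 0.397
grip_force: 0.0
25.15 [0.5413 0.1227 0.1728] [3.14154623e+00 1.13966824e-04 1.67479226e+00]
tray 0.72 [0.51   0.1999 0.0009] [291. 119.]
tray 0.56 [ 0.3531 -0.0323 -0.0022] [ 92. 376.]
cap0 0.87 [0.5281 0.2611 0.0141] [325.  21.]
cap0 0.85 [0.5327 0.2187 0.0181] [325.  93.]
cap0 0.61 [0.5415 0.1496 0.0136] [327. 197.]
blank0 0.68 [0.479  0.2181 0.0101] [246.  86.]
blank0 0.6 [0.4741 0.2555 0.0035] [243.  26.]
blob 712 [327.  19.] [0.5287 0.2603 0.0224] mean [0.5293 0.261  0.0212]
blob 684 [326.  86.] [0.5322 0.2226 0.0225] mean [0.5324 0.223  0.0211]
blob 553 [326. 202.] [0.541  0.1472 0.0224] mean [0.5409 0.1478 0.0211]
blob 191 [421. 207.] [0.6052 0.1528 0.0287] mean [0.6064 0.1519 0.0255]
blob 524 [361. 419.] [ 0.5887 -0.0271  0.0286] mean [ 0.5891 -0.029   0.0253]
```

```bash
python3 -m handwheel '[[0.3,[0,0.048,-0.05],[0,0,0]],[0.3,[0,0.048,-0.12],[0,0,0]],[0.3,[0,0.048,-0.19],[0,0,0]],[0.3,[0,0.048,-0.24],[0,0,0]],[0.3,[0,0.048,-0.27],[0,0,0]],[0.3,[0,0.048,-0.27],[0,0,0]],[1,[0,0.048,-0.27],[0,0,0]],[1,[0,0.048,-0.27],[0,0,0]]]' 40
python3 -m handwheel '[[1,[0,0,0],[0,0,0]],[1,[0,0,0],[0,0,0]],[1,[0,0,0.08],[0,0,0]],[1,[0,0,0.16],[0,0,0]],[1,[0,-0.05,0.23],[0,0,0]],[1,[0,-0.14,0.23],[0,0,0]],[1,[0,-0.24,0.23],[0,0,0]],[1,[0,-0.34,0.23],[0,0,0]]]' 40
python3 -m handwheel '[[1,[0,-0.1,0],[0,0,-0.015]],[1,[-0.008,-0.2,0],[0,0,-0.015]],[1,[-0.016,-0.3,0],[0,0,-0.015]],[1,[-0.016,-0.32,0],[0,0,-0.015]],[1,[-0.016,-0.32,0],[0,0,-0.015]],[1,[-0.016,-0.32,0],[0,0,-0.015]],[1,[-0.016,-0.32,0],[0,0,-0.015]],[1,[-0.016,-0.32,0],[0,0,-0.015]]]' 40
```

```text
clock: 26.15
ee_pos: [0.542, 0.1479, 0.0386]
orientation: [3.14, -0.0, 1.677]
contact_force: [1.5, 0.3, 2.7]
finger_gap: 0.193
grip_force: 39.6
clock: 26.95
ee_pos: [0.5409, -0.0234, 0.153]
orientation: [3.141, 0.0, 1.678]
contact_force: [0.4, -0.6, -1.2]
finger_gap: 0.195
grip_force: 39.4
clock: 27.75
ee_pos: [0.5334, -0.1804, 0.1527]
orientation: [-3.141, -0.0, 1.648]
contact_force: [0.2, 0.9, 0.1]
finger_gap: 0.192
grip_force: 39.4
```

```bash
python3 -m handwheel '[[1,[0.001,-0.009,0],[0,0,0]],[1,[0.001,-0.009,-0.06],[0,0,0]],[1,[0.001,-0.009,-0.12],[0,0,0]],[1,[0.001,-0.009,-0.17],[0,0,0]],[1,[0.001,-0.009,-0.19],[0,0,0]],[1,[0.001,-0.009,-0.19],[0,0,0]],[1,[0.001,-0.009,-0.19],[0,0,0]],[0.2,[0.001,-0.009,-0.19],[0,0,0]]]' 40
python3 -m handwheel '[[0.2,[0,0,0],[0,0,0]],[0.2,[0,0,0],[0,0,0]],[0.2,[0,0,0.09],[0,0,0]],[0.2,[0,0,0.19],[0,0,0]],[0.2,[0,0.1,0.23],[0,0,0]],[0.2,[0,0.2,0.23],[0,0,0]],[0.2,[0,0.3,0.23],[0,0,0]],[0.2,[0,0.39,0.23],[0,0,0]]]' 40
python3 -m handwheel '[[0.2,[0,0.09,0],[0,0,0.015]],[0.2,[0,0.18,0],[0,0,0.015]],[0.2,[-0.003,0.27,0],[0,0,0.015]],[0.2,[-0.003,0.36,0],[0,0,0.015]],[0.2,[-0.003,0.38,0],[0,0,0.015]],[0.2,[-0.003,0.38,0],[0,0,0.015]],[0.2,[-0.003,0.38,0],[0,0,0.015]],[0.2,[-0.003,0.38,0],[0,0,0.015]]]' 40
python3 tray.py
```

```text
clock: 28.55
ee_pos: [0.5344, -0.1868, 0.0587]
orientation: [3.14, 0.001, 1.646]
contact_force: [0.4, -0.5, 0.3]
finger_gap: 0.348
grip_force: 0.0
clock: 29.35
ee_pos: [0.5336, 0.0101, 0.1736]
orientation: [3.14, 0.0, 1.645]
contact_force: [0.9, 0.5, -0.7]
finger_gap: 0.402
grip_force: 0.0
clock: 30.15
ee_pos: [0.5324, 0.1969, 0.1727]
orientation: [-3.141, 0.0, 1.675]
contact_force: [0.7, -0.2, -0.4]
finger_gap: 0.401
grip_force: 0.0
30.15 [0.5324 0.1969 0.1727] [-3.14146041e+00  4.83780173e-04  1.67515356e+00]
tray 0.64 [0.508  0.2016 0.    ] [292. 219.]
tray 0.45 [0.4835 0.2168 0.0092] [259. 198.]
cap0 0.88 [0.5315 0.2597 0.0173] [331. 146.]
cap0 0.68 [0.534  0.2185 0.0184] [328. 206.]
cap0 0.36 [0.4813 0.2188 0.0086] [257. 195.]
blank0 0.95 [0.4803 0.2137 0.0073] [255. 202.]
blank0 0.72 [0.4772 0.256  0.0071] [254. 143.]
blob 626 [328. 144.] [0.5293 0.2603 0.0225] mean [0.5293 0.2608 0.0212]
blob 571 [327. 200.] [0.5325 0.2226 0.0226] mean [0.5324 0.2233 0.0212]
blob 331 [420. 304.] [0.6087 0.1539 0.0285] mean [0.6102 0.1528 0.0251]
```

```bash
python3 -m handwheel '[[0.2,[0.001,0.052,-0.05],[0,0,0]],[0.2,[0.001,0.052,-0.12],[0,0,0]],[0.2,[0.001,0.052,-0.19],[0,0,0]],[0.2,[0.001,0.052,-0.24],[0,0,0]],[0.2,[0.001,0.052,-0.27],[0,0,0]],[0.2,[0.001,0.052,-0.27],[0,0,0]],[1,[0.001,0.052,-0.27],[0,0,0]],[1,[0.001,0.052,-0.27],[0,0,0]]]' 40
python3 -m handwheel '[[1,[0,0,0],[0,0,0]],[1,[0,0,0],[0,0,0]],[1,[0,0,0.08],[0,0,0]],[1,[0,0,0.16],[0,0,0]],[1,[0,-0.05,0.23],[0,0,0]],[1,[0,-0.14,0.23],[0,0,0]],[1,[0,-0.24,0.23],[0,0,0]],[1,[0,-0.34,0.23],[0,0,0]]]' 40
python3 -m handwheel '[[1,[0,-0.1,0],[0,0,-0.015]],[1,[0,-0.2,0],[0,0,-0.015]],[1,[0,-0.3,0],[0,0,-0.015]],[1,[0,-0.4,0],[0,0,-0.015]],[1,[0,-0.42,0],[0,0,-0.015]],[1,[0,-0.42,0],[0,0,-0.015]],[1,[0,-0.42,0],[0,0,-0.015]],[1,[0,-0.42,0],[0,0,-0.015]]]' 40
```

```text
clock: 31.15
ee_pos: [0.5336, 0.2244, 0.0387]
orientation: [3.14, -0.0, 1.676]
contact_force: [0.4, -0.4, 0.1]
finger_gap: 0.196
grip_force: 39.2
clock: 31.95
ee_pos: [0.5324, 0.0532, 0.1531]
orientation: [3.141, -0.0, 1.678]
contact_force: [1.3, -0.1, 0.3]
finger_gap: 0.19
grip_force: 40.2
clock: 32.75
ee_pos: [0.5327, -0.1538, 0.1525]
orientation: [-3.141, -0.001, 1.647]
contact_force: [-0.3, -0.2, -0.2]
finger_gap: 0.191
grip_force: 40.2
```

```bash
python3 -m handwheel '[[1,[0,-0.012,0],[0,0,0]],[1,[0,-0.012,-0.06],[0,0,0]],[1,[0,-0.012,-0.12],[0,0,0]],[1,[0,-0.012,-0.17],[0,0,0]],[1,[0,-0.012,-0.19],[0,0,0]],[1,[0,-0.012,-0.19],[0,0,0]],[1,[0,-0.012,-0.19],[0,0,0]],[0.2,[0,-0.012,-0.19],[0,0,0]]]' 40
python3 -m handwheel '[[0.2,[0,0,0],[0,0,0]],[0.2,[0,0,0],[0,0,0]],[0.2,[0,0,0.09],[0,0,0]],[0.2,[0,0,0.19],[0,0,0]],[0.2,[0,0.1,0.23],[0,0,0]],[0.2,[0,0.2,0.23],[0,0,0]],[0.2,[0,0.3,0.23],[0,0,0]],[0.2,[0,0.39,0.23],[0,0,0]]]' 40
python3 -m handwheel '[[0.2,[0,0.09,0],[0,0,0.015]],[0.2,[0,0.18,0],[0,0,0.015]],[0.2,[-0.003,0.27,0],[0,0,0.015]],[0.2,[-0.005,0.36,0],[0,0,0.015]],[0.2,[-0.005,0.4,0],[0,0,0.015]],[0.2,[-0.005,0.4,0],[0,0,0.015]],[0.2,[-0.005,0.4,0],[0,0,0.015]],[0.2,[-0.005,0.4,0],[0,0,0.015]]]' 40
python3 tray.py
```

```text
clock: 33.55
ee_pos: [0.5333, -0.1615, 0.0587]
orientation: [3.14, 0.001, 1.646]
contact_force: [0.9, 0.1, 0.5]
finger_gap: 0.35
grip_force: 0.0
clock: 34.35
ee_pos: [0.5327, 0.0351, 0.1736]
orientation: [3.14, 0.0, 1.645]
contact_force: [1.4, -0.7, 1.1]
finger_gap: 0.402
grip_force: 0.0
clock: 35.15
ee_pos: [0.5303, 0.2323, 0.1727]
orientation: [-3.141, 0.0, 1.676]
contact_force: [0.1, 0.5, -0.4]
finger_gap: 0.399
grip_force: 0.0
35.15 [0.5303 0.2323 0.1727] [-3.14139373e+00  4.57160417e-04  1.67586606e+00]
tray 0.61 [5.098e-01 1.997e-01 2.000e-04] [293. 265.]
cap0 0.61 [0.5295 0.2599 0.015 ] [326. 196.]
blank0 0.86 [0.4798 0.2175 0.0131] [254. 245.]
blank0 0.57 [0.4718 0.2544 0.0088] [246. 194.]
blob 557 [326. 196.] [0.5292 0.2599 0.0226] mean [0.5295 0.2607 0.0212]
blob 148 [428. 344.] [0.6208 0.1551 0.0278] mean [0.6203 0.1547 0.025 ]
```

```bash
python3 -m handwheel '[[0.2,[0,0.056,-0.05],[0,0,0]],[0.2,[0,0.056,-0.12],[0,0,0]],[0.2,[0,0.056,-0.19],[0,0,0]],[0.2,[0,0.056,-0.24],[0,0,0]],[0.2,[0,0.056,-0.27],[0,0,0]],[0.2,[0,0.056,-0.27],[0,0,0]],[1,[0,0.056,-0.27],[0,0,0]],[1,[0,0.056,-0.27],[0,0,0]]]' 40
python3 -m handwheel '[[1,[0,0,0],[0,0,0]],[1,[0,0,0],[0,0,0]],[1,[0,0,0.08],[0,0,0]],[1,[0,0,0.16],[0,0,0]],[1,[0,-0.05,0.23],[0,0,0]],[1,[0,-0.14,0.23],[0,0,0]],[1,[0,-0.24,0.23],[0,0,0]],[1,[0,-0.34,0.23],[0,0,0]]]' 40
python3 -m handwheel '[[1,[0,-0.1,0],[0,0,-0.015]],[1,[0,-0.2,0],[0,0,-0.015]],[1,[0,-0.3,0],[0,0,-0.015]],[1,[0,-0.4,0],[0,0,-0.015]],[1,[0,-0.44,0],[0,0,-0.015]],[1,[0,-0.44,0],[0,0,-0.015]],[1,[0,-0.44,0],[0,0,-0.015]],[1,[0,-0.44,0],[0,0,-0.015]]]' 40
```

```text
clock: 36.15
ee_pos: [0.5311, 0.2614, 0.0387]
orientation: [3.14, -0.0, 1.676]
contact_force: [-0.1, -0.2, 1.6]
finger_gap: 0.193
grip_force: 39.3
clock: 36.95
ee_pos: [0.5298, 0.0902, 0.153]
orientation: [3.141, -0.0, 1.678]
contact_force: [1.1, -0.3, -0.7]
finger_gap: 0.192
grip_force: 39.4
clock: 37.75
ee_pos: [0.53, -0.1273, 0.1525]
orientation: [-3.141, -0.001, 1.646]
contact_force: [-0.5, 0.0, 0.2]
finger_gap: 0.192
grip_force: 39.4
```

```bash
python3 -m handwheel '[[1,[0.001,-0.016,0],[0,0,0]],[1,[0.001,-0.016,-0.06],[0,0,0]],[1,[0.001,-0.016,-0.12],[0,0,0]],[1,[0.001,-0.016,-0.17],[0,0,0]],[1,[0.001,-0.016,-0.19],[0,0,0]],[1,[0.001,-0.016,-0.19],[0,0,0]],[1,[0.001,-0.016,-0.19],[0,0,0]],[0.2,[0.001,-0.016,-0.19],[0,0,0]]]' 40
python3 -m handwheel '[[0.2,[0,0,0],[0,0,0]],[0.2,[0,0,0],[0,0,0]],[0.2,[0,0,0.09],[0,0,0]],[0.2,[0,0,0.19],[0,0,0]],[0.2,[0,-0.08,0.26],[0,0,0]],[0.2,[0,-0.16,0.33],[0,0,0]],[0.2,[0,-0.24,0.36],[0,0,0]],[0.2,[0,-0.28,0.36],[0,0,0]]]' 40
cat > ch.py <<'E'
from h import *
s=sense();print(s["ee_pos"])
im,d=eyes.capture("wrist");save("wrist_ch.png",im)
for n in("cap0","cover_grip","bolt_grip","start_top"):
    for r in finder.pinpoint("wrist",n):
        if r["p"]>.3: print(n,round(r["p"],2),np.round(r["xyz"],4),px("wrist",r["xyz"]))
E
python3 ch.py
```

```text
clock: 38.55
ee_pos: [0.5315, -0.1367, 0.0588]
orientation: [3.14, 0.001, 1.646]
contact_force: [-0.7, -0.3, 0.3]
finger_gap: 0.348
grip_force: 0.0
clock: 39.35
ee_pos: [0.5319, -0.2809, 0.2427]
orientation: [3.136, 0.006, 1.643]
contact_force: [1.0, 0.3, 0.9]
finger_gap: 0.403
grip_force: 0.0
[ 0.53187137 -0.28093358  0.2426866 ]
cap0 0.91 [ 0.5343 -0.1695  0.0351] [338.  79.]
cap0 0.87 [ 0.5429 -0.2788  0.037 ] [338. 220.]
cap0 0.8 [ 0.5393 -0.2356  0.034 ] [338. 167.]
cap0 0.67 [ 0.5359 -0.1859  0.0352] [339. 102.]
cap0 0.57 [ 0.5385 -0.216   0.0322] [339. 142.]
cap0 0.56 [ 0.532  -0.1359  0.0333] [339.  31.]
cover_grip 0.79 [ 0.6369 -0.196   0.0844] [492. 129.]
bolt_grip 0.71 [ 0.5681 -0.3659  0.0858] [363. 349.]
start_top 0.98 [ 0.5077 -0.3443  0.0889] [287. 322.]
```

View pics/wrist_ch.png

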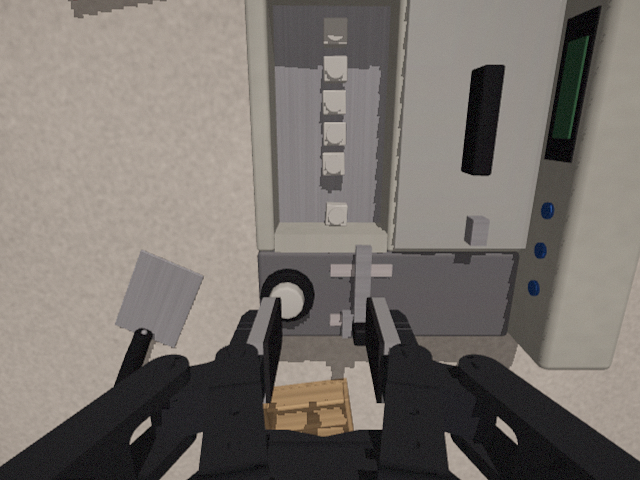

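All six capsules lie flat in one row at column ~337 (rows 31, 68, 101, 132, 163, 214), none stacked. Now to shut the cover.

```bash
python3 -m handwheel '[[0.2,[0.06,0.05,0],[0,0,-0.003]],[0.2,[0.13,0.1,-0.05],[0,0,-0.003]],[0.2,[0.2066,0.168,-0.11],[0,0,-0.003]],[0.2,[0.2066,0.168,-0.146],[0,0,-0.003]],[0.2,[0.2066,0.168,-0.146],[0,0,-0.003]],[0.2,[0.2066,0.168,-0.146],[0,0,-0.003]],[0.2,[0.2066,0.168,-0.146],[0,0,-0.003]],[0.2,[0.2066,0.168,-0.146],[0,0,-0.003]]]' 40
```

```text
clock: 40.4
ee_pos: [0.6343, -0.1936, 0.1669]
orientation: [3.139, 0.001, 1.638]
contact_force: [-0.3, -0.1, 0.0]
finger_gap: 0.399
grip_force: 0.0
```

Down 0.057, close, then slide −x by 102 mm.

```bash
python3 -m handwheel '[[0.2,[0.001,-0.005,-0.06],[0,0,0]],[0.2,[0.001,-0.005,-0.115],[0,0,0]],[0.2,[0.001,-0.005,-0.115],[0,0,0]],[1,[0.001,-0.005,-0.115],[0,0,0]],[1,[0.001,-0.005,-0.115],[0,0,0]],[1,[0.001,-0.005,-0.115],[0,0,0]],[1,[0.001,-0.005,-0.115],[0,0,0]],[1,[0.001,-0.005,-0.115],[0,0,0]]]' 40
python3 -m handwheel '[[1,[-0.035,-0.0023,0],[0,0,0]],[1,[-0.07,-0.0046,0],[0,0,0]],[1,[-0.105,-0.0068,0],[0,0,0]],[1,[-0.14,-0.0091,0],[0,0,0]],[1,[-0.175,-0.0114,0],[0,0,0]],[1,[-0.206,-0.0134,0],[0,0,0]],[1,[-0.208,-0.0134,0],[0,0,0]],[1,[-0.208,-0.0134,0],[0,0,0]]]' 40
```

```text
clock: 41.2
ee_pos: [0.6351, -0.1958, 0.1094]
orientation: [3.14, 0.002, 1.639]
contact_force: [-5.1, -1.9, 7.7]
finger_gap: 0.144
grip_force: 43.9
clock: 42.0
ee_pos: [0.533, -0.2027, 0.1095]
orientation: [3.135, 0.003, 1.639]
contact_force: [7.0, -2.8, -1.0]
finger_gap: 0.148
grip_force: 43.7
```

```bash
python3 -m handwheel '[[0,[0,0,0],[0,0,0]],[0,[0,0,0],[0,0,0]],[0,[0,0,0.06],[0,0,0]],[0,[0,0,0.12],[0,0,0]],[0,[0.02,-0.08,0.12],[0,0,0]],[0,[0.04,-0.16,0.12],[0,0,0]],[0,[0.06,-0.24,0.12],[0,0,0]],[0,[0.073,-0.318,0.12],[0,0,0]]]' 40
python3 - <<'E'
from h import *
s=sense();print(s["ee_pos"],s["orientation"])
im,d=eyes.capture("wrist");save("wrist_b.png",im)
E
```

```text
clock: 42.8
ee_pos: [0.5675, -0.3622, 0.1674]
orientation: [3.141, 0.0, 1.64]
contact_force: [0.6, 1.0, 0.2]
finger_gap: 0.501
grip_force: 0.0
[ 0.56749936 -0.36216582  0.16744696] [3.14112932e+00 1.54102540e-04 1.63959842e+00]
```

View pics/wrist_b.png

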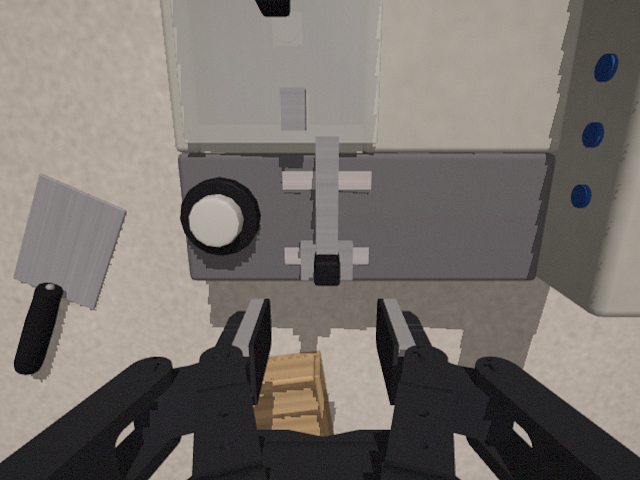

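The cover is shut flush and the tab at (327,268) is between the fingers. I'll slide the catch home.

```bash
python3 -m handwheel '[[0,[0.002,0,-0.06],[0,0,0]],[0,[0.002,0,-0.121],[0,0,0]],[0,[0.002,0,-0.121],[0,0,0]],[1,[0.002,0,-0.121],[0,0,0]],[1,[0.002,0,-0.121],[0,0,0]],[1,[0.002,0,-0.121],[0,0,0]],[1,[0.002,0,-0.121],[0,0,0]],[1,[0.002,0,-0.121],[0,0,0]]]' 40
python3 -m handwheel '[[1,[-0.001,0.015,0],[0,0,0]],[1,[-0.002,0.03,0],[0,0,0]],[1,[-0.003,0.045,0],[0,0,0]],[1,[-0.0035,0.054,0],[0,0,0]],[1,[-0.0035,0.056,0],[0,0,0]],[1,[-0.0035,0.056,0],[0,0,0]],[1,[-0.0035,0.056,0],[0,0,0]],[1,[-0.0035,0.056,0],[0,0,0]]]' 40
```

```text
clock: 43.65
ee_pos: [0.5692, -0.3613, 0.1092]
orientation: [3.139, 0.002, 1.639]
contact_force: [-1.0, 1.2, 6.8]
finger_gap: 0.146
grip_force: 42.3
clock: 44.45
ee_pos: [0.5674, -0.3351, 0.1092]
orientation: [3.138, 0.005, 1.639]
contact_force: [0.7, -6.0, 4.0]
finger_gap: 0.146
grip_force: 42.0
```

```bash
python3 -m handwheel '[[0,[0,0,0],[0,0,0]],[0,[0,0,0],[0,0,0]],[0,[0,0,0.06],[0,0,0]],[1,[0,0,0.1],[0,0,0]],[1,[-0.06,-0.007,0.1],[0,0,0]],[1,[-0.119,-0.007,0.1],[0,0,0]],[1,[-0.119,-0.007,0.1],[0,0,0]],[1,[-0.119,-0.007,0.1],[0,0,0]]]' 40
python3 - <<'E'
from h import *
s=sense();print(s["ee_pos"],s["orientation"])
im,d=eyes.capture("scene");save("scene6.png",im,(190,190,310,290),6)
for n in("bolt_grip","cover_grip","start_top"):print(n,[ (round(r["p"],2),np.round(r["xyz"],4)) for r in finder.pinpoint("scene",n)[:2]])
eyes.capture("wrist")
for n in("bolt_grip","cover_grip","start_top"):print(n,[ (round(r["p"],2),np.round(r["xyz"],4)) for r in finder.pinpoint("wrist",n)[:2]])
E
```

```text
clock: 45.25
ee_pos: [0.5062, -0.3359, 0.1565]
orientation: [-3.141, -0.001, 1.639]
contact_force: [0.7, -0.7, -0.5]
finger_gap: 0.001
grip_force: 0.0
[ 0.5062048  -0.33585671  0.15650239] [-3.14130566e+00 -7.22757614e-04  1.63850733e+00]
bolt_grip [(0.49, array([ 0.5708, -0.3354,  0.0828]))]
cover_grip [(0.93, array([ 0.5322, -0.2011,  0.0846]))]
start_top [(0.39, array([ 0.5131, -0.3379,  0.0866]))]
bolt_grip [(0.84, array([ 0.5651, -0.3373,  0.0849]))]
cover_grip []
start_top [(0.64, array([ 0.5061, -0.3425,  0.0874]))]
```

View pics/scene6.png

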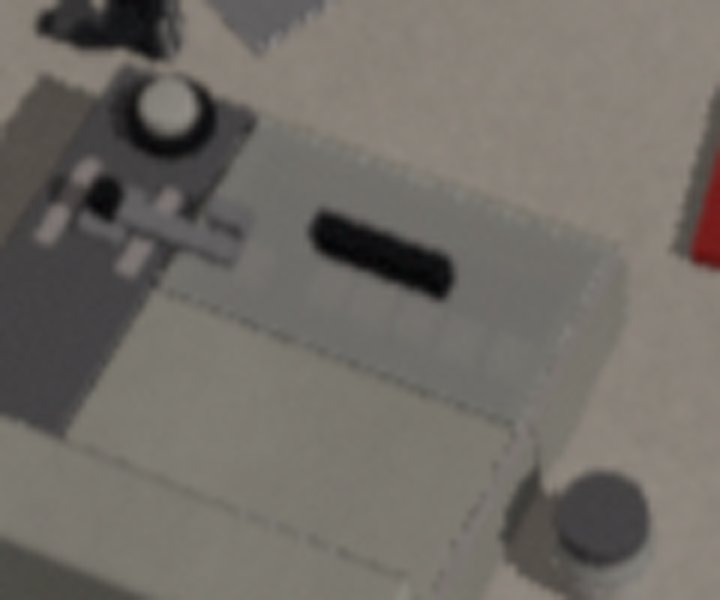

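The cover is shut and the catch is home (tongue over the cover at crop (225,240)). Pressing the button.

```bash
python3 -m handwheel '[[1,[0.003,-0.006,0],[0,0,0]],[1,[0.003,-0.006,-0.05],[0,0,0]],[1,[0.003,-0.006,-0.08],[0,0,0]],[1,[0.003,-0.006,-0.09],[0,0,0]],[1,[0.003,-0.006,-0.096],[0,0,0]],[1,[0.003,-0.006,-0.101],[0,0,0]],[1,[0.003,-0.006,-0.106],[0,0,0]],[1,[0.003,-0.006,-0.106],[0,0,0]]]' 40
```

```text
clock: 46.45
ee_pos: [0.5086, -0.3396, 0.1059]
orientation: [3.141, 0.001, 1.639]
contact_force: [-6.0, 4.8, 13.3]
finger_gap: -0.0
grip_force: 6.4
```

```bash
python3 -m handwheel '[[1,[0,0,-0.002],[0,0,0]],[1,[0,0,-0.004],[0,0,0]],[1,[0,0,-0.006],[0,0,0]],[1,[0,0,-0.006],[0,0,0]],[1,[0,0,-0.006],[0,0,0]],[1,[0,0,-0.006],[0,0,0]],[1,[0,0,-0.006],[0,0,0]],[1,[0,0,-0.006],[0,0,0]]]' 40
```

```text
clock: 47.25
ee_pos: [0.5088, -0.3396, 0.1056]
orientation: [3.14, 0.001, 1.639]
contact_force: [-14.0, 12.4, 31.6]
finger_gap: -0.002
grip_force: 15.7
```

The button is bottomed: 31 N with only 0.3 mm more travel, tips at z 0.081. Retreating for a final check.

```bash
python3 -m handwheel '[[1,[0,0,0.02],[0,0,0]],[1,[0,0,0.06],[0,0,0]],[1,[0,0,0.15],[0,0,0]],[1,[-0.05,-0.05,0.22],[0,0,0]],[1,[-0.1,-0.1,0.3],[0,0,0]],[1,[-0.1,-0.1,0.3],[0,0,0]],[1,[-0.1,-0.1,0.3],[0,0,0]],[1,[-0.1,-0.1,0.3],[0,0,0]]]' 40
python3 - <<'E'
from h import *
im,d=eyes.capture("scene");save("scene7.png",im,(150,160,430,350),2.8)
for n in("bolt_grip","cover_grip","start_top","blank0","cap0"):print(n,[ (round(r["p"],2),np.round(r["xyz"],4)) for r in finder.pinpoint("scene",n)[:6] if r["p"]>.3])
E
```

```text
clock: 48.05
ee_pos: [0.4583, -0.3887, 0.2497]
orientation: [-3.141, -0.001, 1.639]
contact_force: [-0.3, 0.0, -0.8]
finger_gap: 0.001
grip_force: 0.0
bolt_grip [(0.51, array([ 0.5691, -0.3369,  0.0853]))]
cover_grip [(0.79, array([ 0.535 , -0.2017,  0.0862]))]
start_top [(0.65, array([ 0.5116, -0.3394,  0.0877]))]
blank0 [(0.52, array([0.4777, 0.2535, 0.0079])), (0.45, array([0.4847, 0.216 , 0.0053]))]
cap0 []
```

View pics/scene7.png

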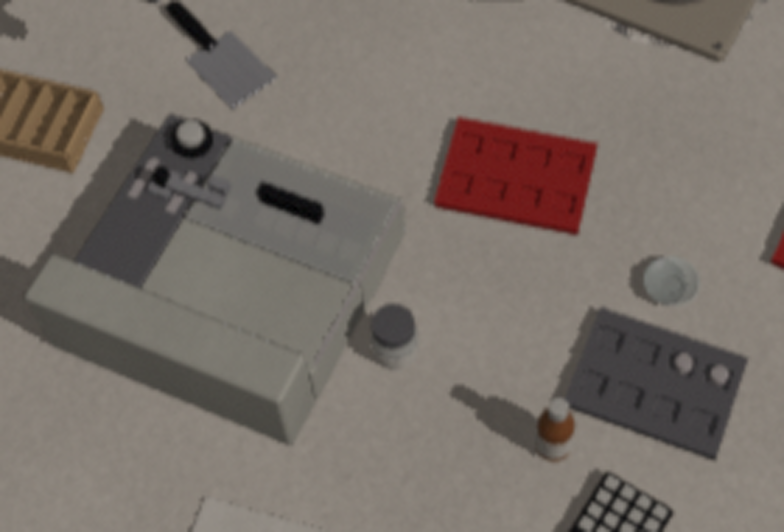

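The cover is shut, the catch is home, and the tray holds only the two blanks, at crop (683,362) and (719,375). Everything else is where it was, so I'm handing in.

```bash
python3 -c "
from station import sign_off
print(sign_off())"
```

```text
the job is handed in; nothing more can be done
None
```

I handed the job in at about 48 s: all six square capsules lie flat in the warmer's chamber, the cover is shut, the catch is home, the start button was pressed fully down, and both round blanks are still in the tray.

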